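# Slide the tin of the right size into the packing nest

## Task

One blue U-shaped packing nest is set up on the bench in front of the robot (the other two, on the grey mat at the robot's left, are spares). Find the tin whose size fits that nest and slide it along the bench, upright, into the nest until it is fully home against the back wall. The other tins may be slid aside but must stay standing on the bench and never go into a nest; leave the spray bottle, bowl, jar and scissors where they are.

Things in the scene. Friction and masses are not known exactly. Their poses are not given: they have to be found in the camera images.
- tin_76: Round closed storage tin, aluminium with a green lid and a white disc on it, 76 mm in diameter, 50 mm high, standing on the bench, loose; to be slid, not gripped; sides plain and upright. Origin: centre of its underside, z up. The four tins look alike but for their diameter.
- tin_88: Round closed storage tin, aluminium with a green lid and a white disc on it, 88 mm in diameter, 50 mm high, standing on the bench, loose; to be slid, not gripped; sides plain and upright. Origin: centre of its underside, z up. The four tins look alike but for their diameter.
- tin_100: Round closed storage tin, aluminium with a green lid and a white disc on it, 100 mm in diameter, 50 mm high, standing on the bench, loose; to be slid, not gripped; sides plain and upright. Origin: centre of its underside, z up. The four tins look alike but for their diameter.
- tin_112: Round closed storage tin, aluminium with a green lid and a white disc on it, 112 mm in diameter, 50 mm high, standing on the bench, loose; to be slid, not gripped; sides plain and upright. Origin: centre of its underside, z up. The four tins look alike but for their diameter.
- nest_88: Blue U-shaped nest for the 88 mm tin, fixed; the nest in use is the one with y below 0.42 m. No floor; side walls 94 mm apart inside, walls 12 mm thick, 30 mm high. Origin: on the bench, centre of a tin that is home. Mouth opens to own -y; back wall's inner face at y = +44 mm; side walls end at y = -30 mm, then flare out 35 degrees for 25 mm. A larger tin cannot enter, a smaller one is loose.
- nest_100: Blue U-shaped nest for the 100 mm tin, fixed; the nest in use is the one with y below 0.42 m. No floor; side walls 106 mm apart inside, walls 12 mm thick, 30 mm high. Origin: on the bench, centre of a tin that is home. Mouth opens to own -y; back wall's inner face at y = +50 mm; side walls end at y = -30 mm, then flare out 35 degrees for 25 mm. A larger tin cannot enter, a smaller one is loose.
- nest_112: Blue U-shaped nest for the 112 mm tin, fixed; the nest in use is the one with y below 0.42 m. No floor; side walls 118 mm apart inside, walls 12 mm thick, 30 mm high. Origin: on the bench, centre of a tin that is home. Mouth opens to own -y; back wall's inner face at y = +56 mm; side walls end at y = -30 mm, then flare out 35 degrees for 25 mm. A larger tin cannot enter, a smaller one is loose.
- spray_bottle: White spray bottle with green trigger head, 68 mm diameter, 180 mm high, its head reaching 55 mm out to its own -y; loose, standing. Origin: centre of its underside. Bystander.
- bowl: Small steel bowl, 110 mm across the rim, 45 mm high, loose. Origin: centre of its underside. Bystander.
- jar: Amber glass jar with black cap, 56 mm diameter, 75 mm high, loose. Origin: centre of its underside. Bystander.
- scissors: Trimming scissors with orange handles lying flat, 205 mm long (along own x, blades to +x, from -100 to +105 mm), up to 96 mm wide at the handles, 12 mm high, loose. Origin: on the bench, under the pivot. Bystander.
There are look-alikes about, which are no part of the job. What is shaped like the tin_112 but red or yellow is not meant.

How it is judged:
By the outcome, as a careful person would: the job done as asked, in the order asked, and still so for the second after the job is handed in, with the robot touching nothing.
It also fails if it takes over 64 s, if anything falls off the work surface, if the arm or the gripper's body presses on something with over 40 N, if the wrist force passes 120 N, or if a joint passes its speed limit or range.

## Robot

A 6-joint arm with a two-finger parallel gripper is mounted at the origin on the work surface. World frame = base frame: x ahead of the robot, y to its left, z up, the work surface at z = 0. Lengths are in m, angles in degrees, forces in N, time in s.
With the tool pointing down it reaches from about 0.4 to 0.825 m from the base axis. Payload 7 kg.
Tool frame: the origin (TCP) lies midway between the tips of the shut fingers; the grasp point (between the pads) lies 19 mm behind it (r.grip_point_offset is the z of the grasp point in the tool frame, in m); z points along the fingers, y is the line along which they close (so a half turn about z gives the same grasp; the last joint's range is limited). The gripper opens to 88 mm and grips with 3 to 60 N. Pads are 19 mm wide; open, the fingers measure 130 mm over their backs; the gripper's body (78 mm by 193 mm) begins 47 mm behind the grasp point.
Start: joints at [-54.998, 20.546, 0.682, 0, -70.136, -16.507], TCP at [0.214, -0.64, 0.227] pointing down, gripper open.
Joint ranges: [-176.03, 176.03], [-82.01, 121.73], [-58.28, 71.71], [-173.87, 95.51], [-174.79, -0.11], [-173.66, 173.66]. Speed limits (degrees/s): [136.94, 136.94, 172.46, 180, 180, 180].

## Interface

Orientations are given as [roll, pitch, yaw] about the fixed x, y, z axes, in that order (R = Rz(yaw) Ry(pitch) Rx(roll)).
In Python, from plant import r, viewer, recognise, outline_of, pinpoint gives the robot as it stands.
- The arm moves only by the tool move_arm, never from a script. Its argument "targets" is a list of rows, each a list of 2 entries, a list of its own where there are three numbers: the shift along the tool's x, y, z in cm, then the turn, a rotation vector about the tool's x, y, z in rad. A call has 1 to 5 rows; each row is the pose to reach, as a shift and turn from the pose commanded when the call began, along the tool's axes at that moment; what a row does not reach only later rows make up. A row lasts 1/8 s, in which the tool goes at most 62.5 mm and 10.7 degrees, less where a joint would pass 70% of its speed; a pose out of reach is approached as far as the arm can. A call with a gripper value outside its range is refused whole. "jaw" is the finger opening in cm, from 0 to 8.76, set as the call begins (left out, the last holds). The fingers move at their own pace and stop on an object; "squeeze" is the grip in N (left out, the last holds). Time passes only in rows, so rows that repeat a pose let the fingers close. It gives the time, the measured TCP pose, the force, the opening and the grip force at its end, in the units of the state.
- r.get_state(): the state, without advancing time (a new reading comes with each control period).
- viewer.capture(name): name is "scene" or "side" or "wrist"; returns a dict with "image" (400x640x3 uint8, blue, green, red), "intrinsics" (3x3 intrinsics, pixels), "camera_from_world" (4x4, takes a point from world to camera coordinates). Camera axes: x right, y up, looking along -z (the intrinsics and any distortion apply to the point x, -y, -z); pixel columns grow to the right and rows downward; lengths in m; the calibration is good to about 2 mm. A picture is of the moment at which its call begins. There is no depth.
- r.close_job(): hands the job in; it is judged then, once.
Trained networks look in the newest picture that a camera, given by its name, has taken for a name from the list of things; names that differ only in an ending like _2 or _b are one class to them, and where a whole thing is asked for, a point or a joint stands for the part that bears it (a point fixed in the world has none). Each returns a list of dicts, best first, with "score" (0 to 1); they miss things now and then, are a little off and sometimes report something else, mostly with a low value. They report only what shows in the picture. A call takes as long as a camera call. They do not tell look-alikes from the thing itself.
- recognise(label, camera): "box" ([left, top, right, bottom] in pixels, round what is visible of it).
- outline_of(label, camera): "mask" (400x640 bool, what is visible of it) and "box" ([left, top, right, bottom] in pixels, round what is visible of it).
- pinpoint(label, camera): "location" ([row, column] in pixels: a listed point, or the origin of a listed thing).
The state is a dict: "time_s": time; "joints": joint angles; "qd": joint speeds; "joint_torque": joint torques, N m; "tcp_pos": TCP position; "eef_rot": TCP orientation; "contact_force": force on the tool from outside, world axes, zero at the start; "moment": the same for the moment, N m; "gripper_width": finger opening in m; "gripper_force": force on a finger pad.
Only numpy, scipy, OpenCV 4.12 (cv2) and the standard library are available. Lean on these libraries where they do the work, as an engineer would, in place of code of your own. Each camera call takes 0.05 s, during which the arm holds its last target. There are 200 camera calls.

## Working session

There is one attempt and no reset: what is moved stays moved. The work goes in short steps, Python scripts to look and compute and a tool call to move; the robot and the scene stay as the last step left them, time stands still between calls to the robot, and variables do not carry over. Pictures are saved under pics/ and viewed, at most 10 in all, crops included, and the job is handed in when it is done.

Besides the shell and the picture viewer there is one more tool, called after "Request:" as name(argument=value, ...), one argument or row to a line, values as JSON. move_arm: Moves the arm, as the interface text tells. Its arguments: {"type":"object","properties":{"targets":{"type":"array","items":{"type":"array"}},"jaw":{"type":"number"},"squeeze":{"type":"number"}},"required":["targets"]}

```bash
mkdir -p pics
cat > h.py <<'E'
import numpy as np, cv2
from plant import r, viewer, recognise, outline_of, pinpoint
def ray(c,row,col):
    K=np.array(c["intrinsics"]);T=np.array(c["camera_from_world"])
    d=np.linalg.inv(K)@[col,row,1]; d=np.array([d[0],-d[1],-d[2]])
    R=T[:3,:3]; return -R.T@T[:3,3], R.T@d
def onplane(c,row,col,z):
    o,d=ray(c,row,col); return o+d*(z-o[2])/d[2]
def proj(c,p):
    T=np.array(c["camera_from_world"]);q=T[:3,:3]@np.asarray(p)+T[:3,3]
    k=np.array(c["intrinsics"])@[q[0],-q[1],-q[2]];return k[:2]/k[2]
E
python3 - <<'E'
from h import *
for n in("scene","side"):
    c=viewer.capture(n);cv2.imwrite(f"pics/{n}0.png",c["image"])
    o,d=ray(c,200,320);print(n,o.round(3),d.round(3))
    for l in["tin_76","tin_88","tin_100","tin_112","nest_88","nest_100","nest_112","spray_bottle","bowl","jar","scissors"]:
        for k in pinpoint(l,n)[:5]:
            print(l,[round(v) for v in k["location"]],round(k["score"],2),onplane(c,*k["location"],0).round(3)[:2])
print(r.get_state())
E
```

```text
scene [1.308 0.669 1.238] [-0.489 -0.41  -0.77 ]
tin_76 [156, 273] 0.92 [ 0.475 -0.273]
tin_76 [273, 343] 0.88 [0.699 0.26 ]
tin_76 [188, 321] 0.75 [ 0.476 -0.023]
tin_76 [129, 287] 0.72 [ 0.323 -0.339]
tin_76 [190, 248] 0.65 [ 0.659 -0.217]
tin_88 [156, 273] 0.92 [ 0.475 -0.273]
tin_88 [273, 343] 0.88 [0.699 0.26 ]
tin_88 [188, 321] 0.75 [ 0.476 -0.023]
tin_88 [129, 287] 0.72 [ 0.323 -0.339]
tin_88 [190, 248] 0.65 [ 0.659 -0.217]
tin_100 [156, 273] 0.92 [ 0.475 -0.273]
tin_100 [273, 343] 0.88 [0.699 0.26 ]
tin_100 [188, 321] 0.75 [ 0.476 -0.023]
tin_100 [129, 287] 0.72 [ 0.323 -0.339]
tin_100 [190, 248] 0.65 [ 0.659 -0.217]
tin_112 [156, 273] 0.92 [ 0.475 -0.273]
tin_112 [273, 343] 0.88 [0.699 0.26 ]
tin_112 [188, 321] 0.75 [ 0.476 -0.023]
tin_112 [129, 287] 0.72 [ 0.323 -0.339]
tin_112 [190, 248] 0.65 [ 0.659 -0.217]
nest_88 [240, 385] 0.89 [0.509 0.288]
nest_88 [257, 462] 0.68 [0.397 0.514]
nest_88 [302, 456] 0.6 [0.551 0.584]
nest_100 [240, 385] 0.89 [0.509 0.288]
nest_100 [257, 462] 0.68 [0.397 0.514]
nest_100 [302, 456] 0.6 [0.551 0.584]
nest_112 [240, 385] 0.89 [0.509 0.288]
n
[... 1540 characters left out ...]
7 -0.527]
{'time_s': 1.2, 'joints': array([-5.49979920e+01,  2.05468154e+01,  6.81795640e-01,  1.85935264e-03,
       -7.01344676e+01, -1.65086242e+01]), 'qd': array([-0.03297909,  0.01258797,  0.03001792, -0.05735852,  0.01497322,
       -0.02412003]), 'joint_torque': array([-3.99083556e-04, -5.82396805e+01,  2.93294317e+01,  7.00258344e+00,
        1.23014889e-02, -5.50772654e-06]), 'tcp_pos': array([ 0.2140979 , -0.64013716,  0.22656071]), 'eef_rot': array([-1.79999012e+02, -1.53097558e-03, -1.61505984e+02]), 'contact_force': array([ 1.02550972,  0.21802979, -0.00544164]), 'moment': array([ 0.0034617 , -0.01801877,  0.02594972]), 'gripper_force': 0.0, 'gripper_width': 0.08743531753415065}
```

View pictures.

View pics/scene0.png

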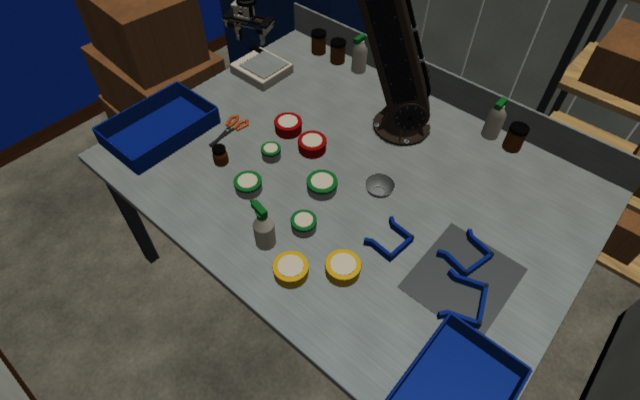

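View pics/side0.png

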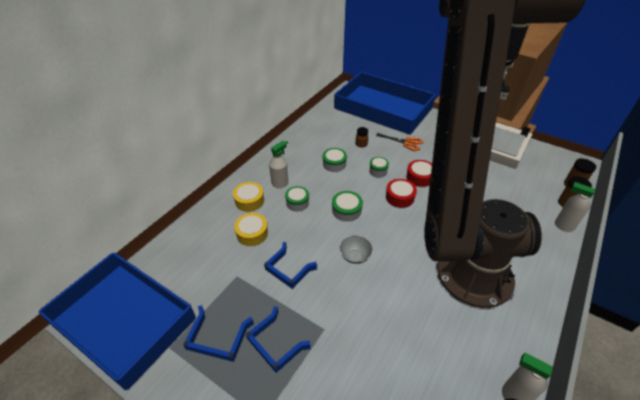

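```bash
cat >> h.py <<'E'
from scipy.optimize import minimize
def hull(c,pts,m):
    q=np.array([proj(c,p) for p in pts])*8
    cv2.fillConvexPoly(m,cv2.convexHull(q.astype(np.int32)),1,shift=0)
S=8
def box(cx,cy): pass
def render(c,polys,roi):
    l,t,w,h=roi; m=np.zeros((h*S,w*S),np.uint8)
    for P,zh in polys:
        q=np.array([proj(c,(x,y,z)) for x,y in P for z in(0,zh)])
        q=((q+0.5-[l,t])*S).round().astype(np.int32)
        cv2.fillConvexPoly(m,cv2.convexHull(q),1)
    return cv2.resize(m.astype(np.float32),(w,h),interpolation=cv2.INTER_AREA)
def tin(x,y,D):
    a=np.linspace(0,2*np.pi,40,endpoint=False);return [(np.c_[x+D/2*np.cos(a),y+D/2*np.sin(a)],.05)]
def nest(x,y,yaw,D):
    i=D/2+.003;b=D/2;o=i+.012;f=np.radians(35);u=np.array([np.sin(f),-np.cos(f)])*.025;n=np.array([np.cos(f),np.sin(f)])*.012
    Ps=[np.array([[-o,b],[o,b],[o,b+.012],[-o,b+.012]])]
    for s in(1,-1):
        Ps.append(np.array([[i,-.03],[o,-.03],[o,b+.012],[i,b+.012]])*[s,1])
        p=np.array([i,-.03]);Ps.append(np.array([p,p+u,p+u+n,p+n])*[s,1])
    R=np.array([[np.cos(yaw),-np.sin(yaw)],[np.sin(yaw),np.cos(yaw)]])
    return [(P@R.T+[x,y],.03) for P in Ps]
def fit(c,mask,model,x0,steps,pad=15):
    ys,xs=np.nonzero(mask>.5);l,t=max(xs.min()-pad,0),max(ys.min()-pad,0)
    roi=(l,t,min(xs.max()+pad,640)-l,min(ys.max()+pad,400)-t)
    M=mask[roi[1]:roi[1]+roi[3],l:l+roi[2]].astype(np.float32)
    f=lambda p:np.abs(render(c,model(p),roi)-M).sum()/M.sum()
    x0=np.array(x0,float);sx=np.vstack([x0]+[x0+np.eye(len(x0))[i]*steps[i] for i in range(len(x0))])
    o=minimize(f,x0,method="Nelder-Mead",options=dict(initial_simplex=sx,maxiter=250,xatol=1e-4,fatol=1e-4))
    return o.x,o.fun
def bluemask(c,box):
    hsv=cv2.cvtColor(c["image"],cv2.COLOR_BGR2HSV);m=cv2.inRange(hsv,(105,120,50),(130,255,255))>0
    k=np.zeros_like(m);l,t,r_,b=[int(v) for v in box];k[t-4:b+5,l-4:r_+5]=1;return m&k
E
python3 - <<'E'
from h import *
for n in("scene","side"):
    c=viewer.capture(n)
    hsv=cv2.cvtColor(c["image"],cv2.COLOR_BGR2HSV)
    for k in outline_of("tin_76",n):
        m=k["mask"]; s=np.median(hsv[m&(hsv[...,1]>120)][:,0]) if (m&(hsv[...,1]>120)).any() else -1
        ys,xs=np.nonzero(m);p=onplane(c,ys.mean(),xs.mean(),.025)
        x,f=fit(c,m,lambda p:tin(*p),[p[0],p[1],.09],[.01,.01,.02])
        print(n,"tin",round(xs.mean()),round(ys.mean()),"hue",s,round(k["score"],2),x.round(4),round(f,3))
    for k in outline_of("nest_88",n):
        b=k["box"];m=bluemask(c,b);p=onplane(c,(b[1]+b[3])/2,(b[0]+b[2])/2,.015)
        if p[1]>.42: continue
        for D in(.088,.1,.112):
            best=min((fit(c,m,lambda q:nest(*q,D),[p[0],p[1],a],[.015,.015,.3]) for a in np.radians([0,45,90,135,180,225,270,315])),key=lambda t:t[1])
            print(n,"nest",[round(v) for v in b],D,best[0].round(4),np.degrees(best[0][2]).round(1),round(best[1],3))
E
```

```text
scene tin 304 223 hue 65.0 0.88 [0.6479 0.0484 0.0838] 0.047
scene tin 312 144 hue 1.0 0.85 [ 0.3414 -0.1865  0.1061] 0.046
scene tin 343 267 hue 23.0 0.76 [0.6956 0.2556 0.1098] 0.035
scene tin 248 184 hue 65.0 0.75 [ 0.6516 -0.2203  0.0957] 0.041
scene tin 288 125 hue 1.0 0.72 [ 0.3223 -0.3344  0.1029] 0.075
scene tin 322 184 hue 65.0 0.7 [ 0.4767 -0.0198  0.1031] 0.047
scene tin 290 269 hue 23.0 0.68 [0.8082 0.1361 0.1056] 0.035
scene tin 271 151 hue 65.0 0.61 [ 0.4757 -0.2788  0.0704] 0.065
side tin 251 229 hue 23.0 0.96 [0.701  0.255  0.1055] 0.048
side tin 334 160 hue 66.0 0.9 [ 0.6545 -0.2165  0.0928] 0.059
side tin 347 206 hue 66.0 0.9 [ 0.4818 -0.0189  0.1077] 0.041
side tin 401 193 hue 0.0 0.88 [ 0.3436 -0.1857  0.1086] 0.037
side tin 297 199 hue 66.0 0.81 [0.6534 0.0495 0.0845] 0.064
side tin 248 196 hue 23.0 0.78 [0.8123 0.1379 0.1048] 0.043
side tin 420 173 hue 0.0 0.75 [ 0.3333 -0.3347  0.0955] 0.119
side tin 379 167 hue 66.0 0.73 [ 0.4819 -0.2747  0.0635] 0.078
side nest [268, 242, 313, 289] 0.088 [ 0.5082  0.2952 -0.0874] -5.0 0.242
side nest [268, 242, 313, 289] 0.1 [0.5103 0.2887 6.1651] 353.2 0.442
side nest [268, 242, 313, 289] 0.112 [ 0.5135  0.2828 -0.1623] -9.3 0.768
```

Run:
```python
from h import *
for n,b in(("scene",(358,212,418,264)),("side",(262,238,320,290))):
    c=viewer.capture(n);m=bluemask(c,b)
    vis=cv2.resize(c["image"][b[1]-10:b[3]+10,b[0]-10:b[2]+10],None,fx=5,fy=5,interpolation=cv2.INTER_CUBIC)
    for D in(.088,.1,.112):
        best=min((fit(c,m,lambda q:nest(*q,D),[.505,.29,a],[.015,.015,.3]) for a in np.radians([-30,0,90,180,270])),key=lambda t:t[1])
        print(n,m.sum(),D,best[0].round(4),np.degrees(best[0][2]).round(1),round(best[1],3))
        if D==.088:
            for P,z in nest(*best[0],D):
                for zz,col in((0,(0,255,255)),(z,(0,0,255))):
                    q=(np.array([proj(c,(x,y,zz)) for x,y in P])+.5-[b[0]-10,b[1]-10])*5
                    cv2.polylines(vis,[q.astype(np.int32)],True,col,1)
    cv2.imwrite(f"pics/nest_{n}.png",vis); globals()["v_"+n]=vis
h=max(v_scene.shape[0],v_side.shape[0])
pad=lambda v:cv2.copyMakeBorder(v,0,h-v.shape[0],0,0,cv2.BORDER_CONSTANT)
cv2.imwrite("pics/nests.png",np.hstack([pad(v_scene),pad(v_side)]))
```

```text
scene 344 0.088 [ 0.5046  0.2969 -0.0772] -4.4 0.905
scene 344 0.1 [ 0.4982  0.2912 -0.0616] -3.5 1.022
scene 344 0.112 [ 0.4956  0.285  -0.0281] -1.6 1.321
side 552 0.088 [ 0.5086  0.2949 -0.0818] -4.7 0.24
side 552 0.1 [ 0.51    0.2889 -0.1109] -6.4 0.445
side 552 0.112 [ 0.5137  0.2826 -0.1549] -8.9 0.772
```

View pics/nests.png

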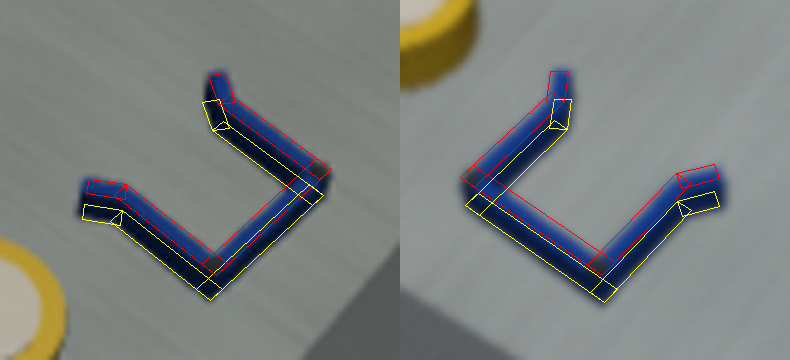

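```bash
sed -i 's/(105,120,50)/(100,90,15)/' h.py
python3 - <<'E'
from h import *
vs=[]
for n,b in(("scene",(358,212,418,264)),("side",(262,238,320,290))):
    c=viewer.capture(n);m=bluemask(c,b)
    for D in(.088,.1,.112,None):
        mod=(lambda q:nest(*q,D)) if D else (lambda q:nest(*q))
        best=fit(c,m,mod,[.505,.29,-.08]+([] if D else [.095]),[.015,.015,.2]+([] if D else[.01]))
        print(n,m.sum(),D,best[0].round(4),np.degrees(best[0][2]).round(1),round(best[1],3))
        if D in(.088,.1):
            vis=cv2.resize(c["image"][b[1]-3:b[3]+3,b[0]-3:b[2]+3],None,fx=6,fy=6,interpolation=cv2.INTER_CUBIC)
            for P,z in nest(*best[0],D):
                for zz,col in((0,(0,255,255)),(z,(0,0,255))):
                    q=(np.array([proj(c,(x,y,zz)) for x,y in P])+.5-[b[0]-3,b[1]-3])*6
                    cv2.polylines(vis,[q.astype(np.int32)],True,col,1)
            vs.append(cv2.resize(vis,(400,300)))
cv2.imwrite("pics/nests2.png",np.vstack([np.hstack(vs[:2]),np.hstack(vs[2:])]))
E
```

```text
scene 602 0.088 [ 0.5046  0.2964 -0.0943] -5.4 0.128
scene 602 0.1 [ 0.5008  0.2912 -0.0623] -3.6 0.326
scene 602 0.112 [ 0.4964  0.2854 -0.0281] -1.6 0.63
scene 602 None [ 0.5047  0.2963 -0.0935  0.0885] -5.4 0.129
side 615 0.088 [ 0.5082  0.2957 -0.0902] -5.2 0.15
side 615 0.1 [ 0.5102  0.2898 -0.1152] -6.6 0.351
side 615 0.112 [ 0.5146  0.2827 -0.1454] -8.3 0.653
side 615 None [ 0.5079  0.2964 -0.0832  0.0881] -4.8 0.153
```

View pics/nests2.png

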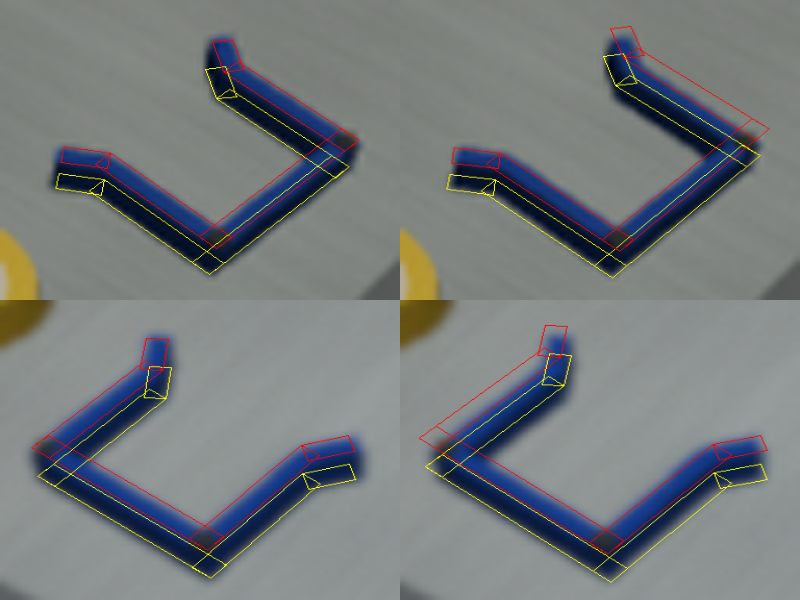

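```bash
cat >> h.py <<'E'
from scipy.spatial.transform import Rotation as Ro
def goal(x,y,z,yaw):
    "shift (cm) and turn (rad) in tool axes from now to a down-pointing pose"
    s=r.get_state();R=Ro.from_euler("xyz",s["eef_rot"],degrees=True)
    Rt=Ro.from_euler("xyz",[180,0,yaw],degrees=True)
    print("shift",(R.inv().apply(np.array([x,y,z])-s["tcp_pos"])*100).round(2),"turn",(R.inv()*Rt).as_rotvec().round(3))
E
python3 - <<'E'
from h import *
c=viewer.capture("scene");print("head",onplane(c,208,258,.165))
cv2.imwrite("pics/tins.png",cv2.resize(c["image"][135:290,225:365],None,fx=3.8,fy=3.8,interpolation=cv2.INTER_CUBIC))
goal(.65,-.05,.227,180)
E
```

```text
head [ 0.77508247 -0.02300136  0.165     ]
shift [-6.006e+01  4.214e+01 -4.000e-02] turn [ 0.    -0.     0.323]
```

View pics/tins.png

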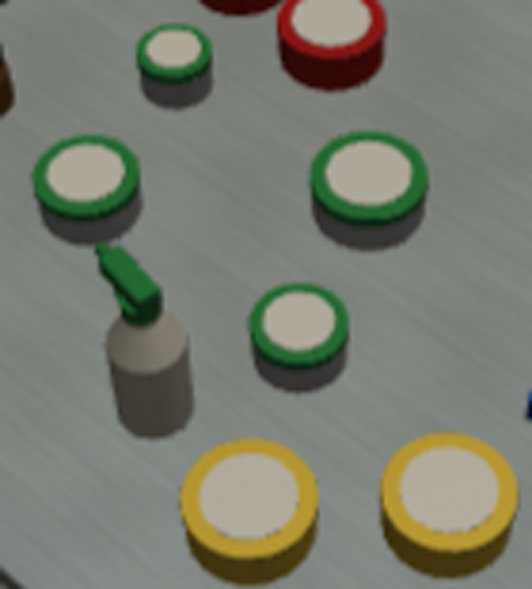

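The green tins in the scene image are 76 (271,151), 88 (304,223), 100 (248,184) and 112 (322,184). The nest in use fits 88 mm, so I want the one at (304,223), second smallest; the crop confirms it is green. The red and yellow ones are look-alikes. Moving above its -y side.

Request:
move_arm(
  targets=[
    [[-25,17.5,0],[0,0,0.323]],
    [[-25,17.5,0],[0,0,0.323]],
    [[-25,17.5,0],[0,0,0.323]],
    [[-25,17.5,0],[0,0,0.323]],
    [[-25,17.5,0],[0,0,0.323]],
  ],
  jaw=0,
)

```text
time_s: 2.38
tcp_pos: [0.3967, -0.3931, 0.2269]
eef_rot: [-180.0, 0.0, -180.0]
contact_force: [1.3, -0.9, -0.3]
gripper_width: 0.0432
gripper_force: 0.0
```

```bash
python3 -c "
from h import *
goal(.645,-.05,.227,180)"
```

```text
shift [-24.83  34.31  -0.  ] turn [-0.     0.001  0.   ]
```

Request:
move_arm(
  targets=[
    [[-25,34.3,0],[0,0,0]],
    [[-25,34.3,0],[0,0,0]],
    [[-25,34.3,0],[0,0,0]],
    [[-25,34.3,0],[0,0,0]],
    [[-25,34.3,0],[0,0,0]],
  ],
)

```text
time_s: 3.0
tcp_pos: [0.5808, -0.1404, 0.227]
eef_rot: [-180.0, 0.0, -180.0]
contact_force: [1.5, -0.8, 0.1]
gripper_width: 0.0007
gripper_force: 0.0
```

```bash
python3 -c "
from h import *
goal(.65,-.05,.227,180)
c=viewer.capture('wrist');cv2.imwrite('pics/w1.png',c['image'])
hsv=cv2.cvtColor(c['image'],cv2.COLOR_BGR2HSV)
print(ray(c,200,320))
for k in outline_of('tin_88','wrist'):
    m=k['mask'];ys,xs=np.nonzero(m);p=onplane(c,ys.mean(),xs.mean(),.04)
    x,f=fit(c,m,lambda p:tin(*p),[p[0],p[1],.09],[.01,.01,.02])
    print(k['box'],round(k['score'],2),x.round(4),round(f,3))
"
```

```text
shift [-6.92  9.04  0.  ] turn [-0.     0.001  0.   ]
(array([ 0.5064251 , -0.14047687,  0.38519533]), array([ 0.26816649, -0.01233912, -0.96338208]))
[379.9, 39.6, 483.7, 146.1] 0.85 [ 0.4804 -0.0195  0.1093] 0.02
[163.0, 59.4, 247.1, 129.5] 0.77 [ 0.483  -0.2768  0.0739] 0.03
[430.5, 197.2, 508.9, 263.5] 0.74 [0.6483 0.0515 0.077 ] 0.09
[466.6, 290.9, 540.6, 324.3] 0.68 [0.7671 0.1321 0.0426] 0.54
[138.4, 0.0, 177.2, 7.4] 0.65 [ 0.3729 -0.2594 -0.0211] 1.0
[224.6, 198.6, 303.0, 228.9] 0.55 [ 0.6245 -0.2208  0.0469] 0.502
[0.0, 22.1, 71.7, 196.9] 0.19 [ 0.4972 -0.472  -0.    ] 1.0
```

Request:
move_arm(
  targets=[
    [[-6.9,9,0],[0,0,0]],
    [[-6.9,9,0],[0,0,0]],
    [[-6.9,9,4],[0,0,0]],
    [[-6.9,9,10],[0,0,0]],
    [[-6.9,9,14],[0,0,0]],
  ],
)

```text
time_s: 3.72
tcp_pos: [0.6476, -0.0524, 0.084]
eef_rot: [-180.0, -0.1, 180.0]
contact_force: [-0.9, 0.5, 0.7]
gripper_width: 0.0006
gripper_force: 0.0
```

```bash
python3 -c "
from h import *
goal(.65,-.045,.02,180)
c=viewer.capture('wrist')
for k in outline_of('tin_88','wrist'):
    m=k['mask'];ys,xs=np.nonzero(m);p=onplane(c,ys.mean(),xs.mean(),.04)
    x,f=fit(c,m,lambda p:tin(*p),[p[0],p[1],.09],[.01,.01,.02])
    print(k['box'],round(k['score'],2),x.round(4),round(f,3))
"
```

```text
shift [-0.25  0.74  6.4 ] turn [-0.    -0.002 -0.   ]
[462.5, 316.2, 539.1, 400.0] 0.98 [ 0.8748  0.1285 -0.0755] 0.41
[294.1, 0.0, 462.4, 67.3] 0.86 [ 0.4787 -0.0192  0.1124] 0.015
[616.2, 216.8, 639.7, 249.2] 0.85 [0.6544 0.1772 0.09  ] 4.268
[392.1, 167.7, 526.4, 261.7] 0.82 [0.6432 0.0558 0.0631] 0.21
[21.4, 162.8, 188.9, 298.1] 0.58 [ 0.6422 -0.2125  0.0718] 0.341
[0.0, 0.6, 66.0, 43.3] 0.55 [ 0.5142 -0.2343  0.09  ] 0.827
```

Request:
move_arm(
  targets=[
    [[-0.2,0.5,4],[0,0,0]],
    [[-0.2,0.5,6.4],[0,0,0]],
    [[-0.2,2.0,6.4],[0,0,0]],
    [[-0.2,3.5,6.4],[0,0,0]],
    [[-0.2,5.0,6.4],[0,0,0]],
  ],
)

```text
time_s: 4.45
tcp_pos: [0.652, -0.0011, 0.0247]
eef_rot: [180.0, 0.2, -180.0]
contact_force: [-0.3, -2.8, 2.2]
gripper_width: 0.0007
gripper_force: 1.8
```

Request:
move_arm(
  targets=[
    [[0,1.5,0],[0,0,0]],
    [[0,3,0],[0,0,0]],
    [[0,4.5,0],[0,0,0]],
    [[0,6,0],[0,0,0]],
    [[0,7,0],[0,0,0]],
  ],
)

```text
time_s: 5.08
tcp_pos: [0.6517, 0.0682, 0.0244]
eef_rot: [-180.0, 0.1, -180.0]
contact_force: [-0.0, -6.9, 7.2]
gripper_width: 0.0003
gripper_force: 3.8
```

Request:
move_arm(
  targets=[
    [[0,0.6,0],[0,0,0]],
    [[0,0,0],[0,0,0]],
    [[0,-2,0],[0,0,0]],
    [[0,-3,-3],[0,0,0]],
    [[0,-3,-9],[0,0,0]],
  ],
)

```text
time_s: 5.7
tcp_pos: [0.6486, 0.0354, 0.1105]
eef_rot: [-179.9, -0.4, 179.9]
contact_force: [1.7, 0.4, 1.3]
gripper_width: 0.0004
gripper_force: 0.0
```

```bash
cat >> h.py <<'E'
def greens(n):
    c=viewer.capture(n);hsv=cv2.cvtColor(c["image"],cv2.COLOR_BGR2HSV)
    for k in outline_of("tin_88",n):
        m=k["mask"];g=m&(hsv[...,1]>120)
        if not g.any() or not 45<np.median(hsv[g][:,0])<85: continue
        ys,xs=np.nonzero(m);p=onplane(c,ys.mean(),xs.mean(),.025)
        x,f=fit(c,m,lambda p:tin(*p),[p[0],p[1],.09],[.01,.01,.02])
        print(n,[round(v) for v in k["box"]],round(k["score"],2),x.round(4),round(f,3))
E
python3 -c "
from h import *
print(r.get_state()['tcp_pos'])
greens('scene');greens('side')"
```

```text
[0.64855411 0.03544351 0.11050364]
scene [262, 143, 281, 166] 0.9 [ 0.4794 -0.2764  0.0711] 0.063
scene [233, 168, 260, 199] 0.85 [ 0.6522 -0.2206  0.0978] 0.038
scene [310, 224, 337, 249] 0.81 [0.648  0.136  0.0823] 0.04
scene [309, 168, 336, 195] 0.68 [ 0.4501 -0.0246  0.0737] 0.388
side [368, 159, 390, 179] 0.69 [ 0.4833 -0.2766  0.0695] 0.073
side [332, 192, 365, 221] 0.64 [ 0.4803 -0.0213  0.1108] 0.043
side [322, 147, 348, 171] 0.58 [ 0.656  -0.2182  0.0964] 0.046
side [270, 201, 297, 229] 0.57 [0.6528 0.1358 0.0843] 0.049
```

```bash
python3 -c "
from h import *
goal(.725,.137,.02,180)"
```

```text
shift [-7.31  9.99  9.45] turn [ 0.001  0.003 -0.001]
```

Request:
move_arm(
  targets=[
    [[0,5,0],[0,0,0]],
    [[0,10.2,0],[0,0,0]],
    [[-4,10.2,0],[0,0,0]],
    [[-7.6,10.2,0],[0,0,0]],
    [[-7.6,10.2,0],[0,0,0]],
  ],
  jaw=4,
)

```text
time_s: 6.52
tcp_pos: [0.7276, 0.1388, 0.1096]
eef_rot: [-179.9, -0.2, 179.9]
contact_force: [-0.4, -0.1, -0.6]
gripper_width: 0.0393
gripper_force: 0.0
```

```bash
python3 -c "
from h import *
goal(.725,.137,.02,180)"
```

```text
shift [ 0.23 -0.17  8.96] turn [-0.001 -0.003 -0.001]
```

Request:
move_arm(
  targets=[
    [[0.3,-0.1,5],[0,0,0]],
    [[0.3,-0.1,8.8],[0,0,0]],
    [[1,-0.1,8.8],[0,0,0]],
    [[2.5,-0.1,8.8],[0,0,0]],
    [[4,-0.1,8.8],[0,0,0]],
  ],
)

```text
time_s: 7.15
tcp_pos: [0.6869, 0.1386, 0.0263]
eef_rot: [180.0, 0.1, 180.0]
contact_force: [1.2, -0.4, -0.4]
gripper_width: 0.0398
gripper_force: 0.6
```

Request:
move_arm(
  targets=[
    [[1.6,0,0],[0,0,0]],
    [[3.2,0,0],[0,0,0]],
    [[4.8,0,0],[0,0,0]],
    [[6.4,0,0],[0,0,0]],
    [[8,0,0],[0,0,0]],
  ],
)

```text
time_s: 7.78
tcp_pos: [0.6068, 0.1389, 0.0263]
eef_rot: [179.9, 0.1, -180.0]
contact_force: [1.3, 0.2, -0.7]
gripper_width: 0.0401
gripper_force: 0.6
```

```bash
python3 -c "
from h import *
goal(.541,.137,.022,180)
greens('scene')"
```

```text
shift [ 6.58 -0.19  0.42] turn [0.001 0.002 0.   ]
scene [233, 171, 263, 200] 0.94 [ 0.6519 -0.2215  0.097 ] 0.047
scene [264, 139, 281, 165] 0.8 [ 0.4767 -0.2755  0.0687] 0.073
scene [310, 168, 320, 197] 0.63 [ 0.4836 -0.0534  0.0505] 0.2
scene [252, 195, 277, 251] 0.47 [ 0.7604 -0.0273  0.0783] 0.431
```

Request:
move_arm(
  targets=[
    [[1.6,0,0],[0,0,0]],
    [[3.2,0,0],[0,0,0]],
    [[4.6,0,0],[0,0,0]],
    [[5.8,0,0],[0,0,0]],
    [[6.5,0,0],[0,0,0]],
  ],
)

```text
time_s: 8.5
tcp_pos: [0.5418, 0.1391, 0.0252]
eef_rot: [180.0, 0.1, -180.0]
contact_force: [5.5, -0.0, 4.3]
gripper_width: 0.0402
gripper_force: 2.9
```

Request:
move_arm(
  targets=[
    [[0,0,0],[0,0,0]],
    [[-2,0,0],[0,0,0]],
    [[-4,0,0],[0,0,0]],
    [[-4,0,-5],[0,0,0]],
    [[-4,0,-10],[0,0,0]],
  ],
)

```text
time_s: 9.12
tcp_pos: [0.5795, 0.1375, 0.1232]
eef_rot: [-179.8, -0.4, 179.9]
contact_force: [0.7, 0.4, -0.1]
gripper_width: 0.04
gripper_force: 0.0
```

```bash
python3 -c "
from h import *
print(r.get_state()['tcp_pos'])
greens('scene');greens('side')"
```

```text
[0.57949749 0.137489   0.12321978]
scene [264, 143, 280, 167] 0.82 [ 0.4806 -0.2777  0.0709] 0.072
scene [341, 211, 365, 223] 0.74 [0.4932 0.1732 0.0223] 0.762
scene [234, 170, 262, 200] 0.68 [ 0.6517 -0.2212  0.0969] 0.037
scene [308, 177, 327, 204] 0.66 [ 0.5215 -0.0164  0.0359] 0.592
side [333, 188, 364, 222] 0.97 [ 0.4812 -0.0202  0.1122] 0.042
side [324, 146, 345, 172] 0.75 [ 0.6563 -0.2214  0.0957] 0.047
side [370, 155, 388, 179] 0.58 [ 0.4823 -0.275   0.0683] 0.063
side [308, 221, 336, 249] 0.58 [0.4904 0.1381 0.0857] 0.058
```

```bash
python3 -c "
from h import *
print(r.get_state()['joints'].round(1))
goal(.486,.06,.18,-95)"
```

```text
[ 3.210e+01  1.820e+01 -1.710e+01 -1.000e-01 -5.480e+01 -1.221e+02]
shift [ 9.47 -7.85 -5.55] turn [ 1.000e-03 -1.000e-03 -1.484e+00]
```

Request:
move_arm(
  targets=[
    [[1,-1,-5.5],[0,0,-0.186]],
    [[3,-3,-5.5],[0,0,-0.37]],
    [[5,-5,-5.5],[0,0,-0.555]],
    [[8,-7,-5.5],[0,0,-0.74]],
    [[9.5,-7.9,-5.5],[0,0,-0.92]],
  ],
  jaw=3,
)

```text
time_s: 9.95
tcp_pos: [0.4836, 0.0581, 0.1774]
eef_rot: [179.8, -0.2, -127.0]
contact_force: [1.5, 0.2, 0.5]
gripper_width: 0.0302
gripper_force: 0.0
```

```bash
python3 -c "
from h import *
goal(.486,.06,.18,-95)"
```

```text
shift [-0.3  -0.08 -0.26] turn [ 0.004 -0.003 -0.559]
```

Request:
move_arm(
  targets=[
    [[0,0,0],[0,0,-0.186]],
    [[-0.1,0,0],[0,0,-0.37]],
    [[-0.3,0,0],[0,0,-0.559]],
    [[-0.3,0,0],[0,0,-0.559]],
  ],
)

```text
time_s: 10.45
tcp_pos: [0.4872, 0.0616, 0.1777]
eef_rot: [179.8, -0.1, -95.4]
contact_force: [0.1, -1.0, 0.1]
gripper_width: 0.0299
gripper_force: 0.0
```

```bash
python3 -c "
from h import *
c=viewer.capture('wrist');cv2.imwrite('pics/w2.png',c['image'])
print(r.get_state()['tcp_pos'],r.get_state()['eef_rot'])
greens('wrist')
for k in recognise('nest_88','wrist'):
    b=k['box'];m=bluemask(c,b);print([round(v) for v in b],round(k['score'],2))
    p=onplane(c,(b[1]+b[3])/2,(b[0]+b[2])/2,.015)
    if m.sum()>50 and p[1]<.42:
        x,f=fit(c,m,lambda q:nest(*q,.088),[.507,.296,-.09],[.01,.01,.1]);print(x.round(4),np.degrees(x[2]).round(1),round(f,3))
"
```

```text
[0.48740135 0.0616199  0.1780213 ] [ 1.79816608e+02 -9.03746425e-02 -9.55162086e+01]
wrist [262, 45, 376, 168] 0.69 [ 0.4806 -0.0198  0.1108] 0.014
wrist [298, 214, 354, 301] 0.65 [0.4907 0.1188 0.0529] 0.329
```

View pics/w2.png

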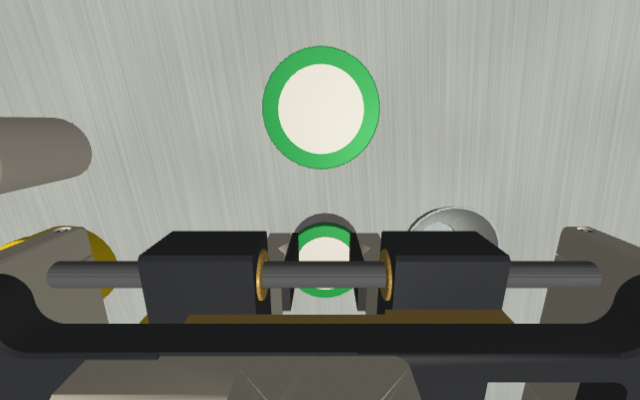

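Request:
move_arm(
  targets=[
    [[0,0,5],[0,0,0]],
    [[0,0,10],[0,0,0]],
    [[0,0,15.2],[0,0,0]],
    [[-0.5,0,15.2],[0,0,0]],
    [[-2,0,15.2],[0,0,0]],
  ],
  jaw=4,
)

```text
time_s: 11.28
tcp_pos: [0.4914, 0.0826, 0.0289]
eef_rot: [-179.9, 0.0, -95.3]
contact_force: [-0.4, -0.0, 0.3]
gripper_width: 0.0402
gripper_force: 0.0
```

```bash
python3 -c "
from h import *
goal(.504,.2475,.025,-95.1)
greens('side')"
```

```text
shift [-16.53   0.28   0.4 ] turn [-0.001  0.    -0.004]
side [307, 219, 333, 249] 0.95 [0.4909 0.1398 0.0879] 0.062
side [352, 192, 364, 219] 0.64 [ 0.4655 -0.0698 -0.029 ] 0.61
```

Request:
move_arm(
  targets=[
    [[-1.6,0.2,0.2],[0,0,0]],
    [[-3.2,0.25,0.2],[0,0,0]],
    [[-4.8,0.25,0.2],[0,0,0]],
    [[-6.4,0.25,0.2],[0,0,0]],
    [[-8,0.25,0.2],[0,0,0]],
  ],
)

```text
time_s: 12.0
tcp_pos: [0.4954, 0.1626, 0.0268]
eef_rot: [-180.0, -0.0, -95.3]
contact_force: [-0.7, -6.3, 6.2]
gripper_width: 0.0398
gripper_force: 3.4
```

```bash
python3 -c "
from h import *
goal(.504,.2475,.025,-95.1)
greens('side')
c=viewer.capture('side');cv2.imwrite('pics/s3.png',cv2.resize(c['image'][190:310,230:390],None,fx=5,fy=5,interpolation=cv2.INTER_CUBIC))"
```

```text
shift [-8.53 -0.08  0.17] turn [-0.001 -0.    -0.003]
side [351, 196, 364, 223] 0.67 [ 0.4493 -0.0231  0.0527] 0.252
side [296, 232, 321, 262] 0.65 [0.4972 0.2119 0.0824] 0.045
```

View pics/s3.png

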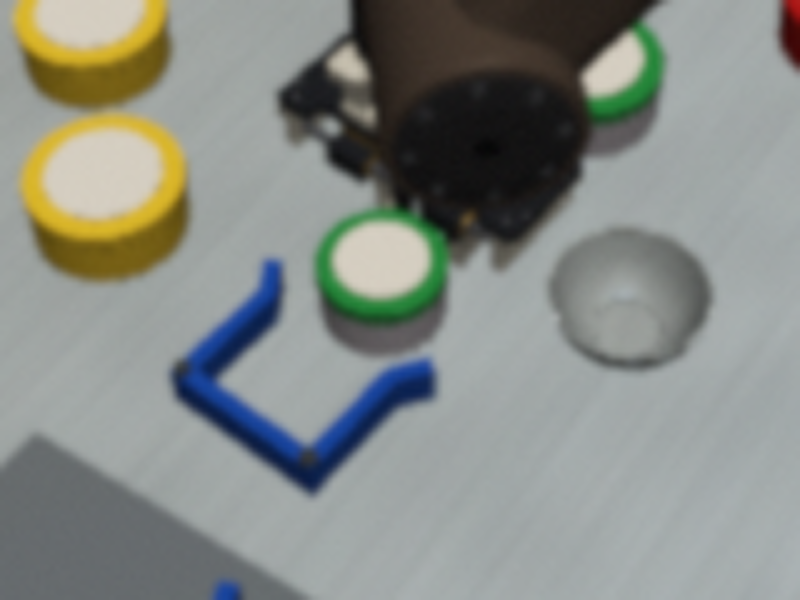

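Request:
move_arm(
  targets=[
    [[-1.4,-0.1,0],[0,0,0]],
    [[-2.8,-0.2,0],[0,0,0]],
    [[-4.2,-0.2,0],[0,0,0]],
    [[-5.6,-0.2,0],[0,0,0]],
    [[-7,-0.2,0],[0,0,0]],
  ],
)

```text
time_s: 12.78
tcp_pos: [0.5038, 0.2321, 0.0256]
eef_rot: [180.0, -0.0, -95.3]
contact_force: [-0.1, -4.5, 5.0]
gripper_width: 0.0403
gripper_force: 2.9
```

```bash
python3 -c "
from h import *
goal(.504,.2475,.025,-95.1)
greens('side')"
```

```text
shift [-1.54  0.12  0.06] turn [ 0.    -0.    -0.003]
side [282, 247, 306, 276] 0.75 [0.5082 0.2824 0.0816] 0.059
side [322, 147, 336, 164] 0.53 [ 0.6899 -0.2238  0.037 ] 0.471
side [340, 197, 365, 221] 0.5 [ 0.4455 -0.0146  0.0525] 0.445
```

Request:
move_arm(
  targets=[
    [[-0.7,0,0],[0,0,0]],
    [[-1.2,0,0],[0,0,0]],
    [[-1.4,0,0],[0,0,0]],
    [[-1.5,0,0],[0,0,0]],
  ],
)

```text
time_s: 13.38
tcp_pos: [0.5051, 0.2464, 0.0254]
eef_rot: [180.0, 0.0, -95.3]
contact_force: [0.0, -1.5, -0.5]
gripper_width: 0.0398
gripper_force: 0.7
```

Request:
move_arm(
  targets=[
    [[-0.1,0,0],[0,0,0]],
    [[-0.2,0,0],[0,0,0]],
  ],
)

```text
time_s: 13.62
tcp_pos: [0.5053, 0.2483, 0.0255]
eef_rot: [180.0, 0.0, -95.3]
contact_force: [-0.3, -0.7, -1.0]
gripper_width: 0.04
gripper_force: 0.7
```

Request:
move_arm(
  targets=[
    [[-0.1,0,0],[0,0,0]],
    [[-0.2,0,0],[0,0,0]],
    [[-0.2,0,0],[0,0,0]],
  ],
)

```text
time_s: 14.0
tcp_pos: [0.5049, 0.2488, 0.0254]
eef_rot: [179.9, -0.1, -95.3]
contact_force: [-0.1, -6.4, 2.5]
gripper_width: 0.0401
gripper_force: 3.2
```

Request:
move_arm(
  targets=[
    [[-0.1,0,0],[0,0,0]],
    [[-0.2,0,0],[0,0,0]],
    [[-0.2,0,0],[0,0,0]],
  ],
)

```text
time_s: 14.38
tcp_pos: [0.5047, 0.249, 0.0253]
eef_rot: [179.9, -0.3, -95.3]
contact_force: [1.7, -14.1, 4.6]
gripper_width: 0.04
gripper_force: 6.3
```

Force rises while the TCP stalls at y=0.249 (I expected 0.2475), so the tin is against the back wall. Backing off to check.

Request:
move_arm(
  targets=[
    [[1,0,0],[0,0,0]],
    [[3,0,0],[0,0,0]],
    [[4.5,0,0],[0,0,0]],
    [[4.5,0,-6],[0,0,0]],
    [[4.5,0,-12],[0,0,0]],
  ],
)

```text
time_s: 15.0
tcp_pos: [0.5012, 0.2063, 0.1467]
eef_rot: [179.9, -0.1, -95.3]
contact_force: [1.0, 1.1, -0.0]
gripper_width: 0.0401
gripper_force: 0.0
```

Request:
move_arm(
  targets=[
    [[5,0,-6],[0,0,0]],
    [[10,0,-8],[0,0,0]],
    [[15,0,-8],[0,0,0]],
    [[20,0,-8],[0,0,0]],
    [[20,0,-8],[0,0,0]],
  ],
)

```text
time_s: 15.62
tcp_pos: [0.4822, 0.0053, 0.2259]
eef_rot: [-180.0, 0.0, -95.5]
contact_force: [-0.4, 0.4, 0.1]
gripper_width: 0.04
gripper_force: 0.0
```

```bash
python3 -c "
from h import *
print(r.get_state()['tcp_pos'],r.get_state()['contact_force'])
greens('scene');greens('side')
v=[]
for n,b in(('scene',(340,190,440,290)),('side',(240,210,340,310))):
    c=viewer.capture(n);v.append(cv2.resize(c['image'][b[1]:b[3],b[0]:b[2]],(400,400),interpolation=cv2.INTER_CUBIC))
    f=viewer.capture(n)['image'];v.append(cv2.resize(f,(400,200)))
cv2.imwrite('pics/end.png',np.hstack([np.vstack(v[:2]),np.vstack(v[2:])]))"
```

```text
[0.48221477 0.00529867 0.22592122] [-0.3884673   0.41199571  0.06386926]
scene [374, 224, 401, 252] 0.96 [0.5012 0.2951 0.0805] 0.107
scene [263, 141, 282, 164] 0.94 [ 0.4789 -0.2754  0.0755] 0.082
scene [305, 168, 338, 203] 0.88 [ 0.4767 -0.0206  0.11  ] 0.039
scene [233, 169, 261, 199] 0.78 [ 0.6531 -0.2203  0.0943] 0.047
side [333, 190, 363, 222] 0.84 [ 0.4806 -0.0184  0.1098] 0.037
side [366, 157, 388, 179] 0.78 [ 0.4819 -0.275   0.071 ] 0.078
side [322, 151, 347, 174] 0.78 [ 0.6671 -0.1948  0.0526] 0.471
```

View pics/end.png

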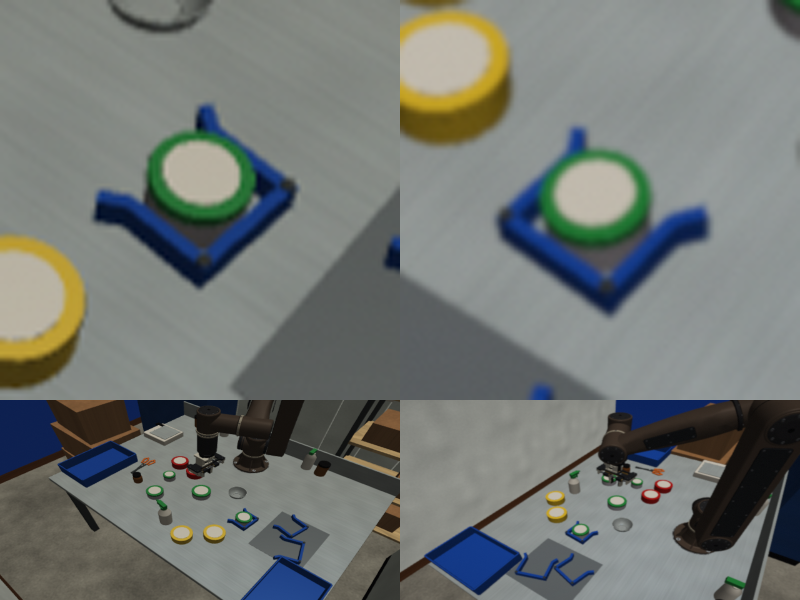

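```bash
python3 -c "
from h import *
for n,rw,cl,nx in(('side',259.2,288.7,(.5082,.2957)),('scene',233.5,390.2,(.5046,.2964))):
    c=viewer.capture(n);T=c['image'];hsv=cv2.cvtColor(T,cv2.COLOR_BGR2HSV)
    g=(cv2.inRange(hsv,(0,0,150),(179,90,255))>0).astype(np.uint8);_,l,s,ct=cv2.connectedComponentsWithStats(g,connectivity=4)
    k=l[int(rw),int(cl)];print(n,s[k],onplane(c,ct[k][1],ct[k][0],.05).round(4),'nest',nx)
"
```

```text
side [279 250  20  17 264] [0.5092 0.2971 0.05  ] nest (0.5082, 0.2957)
scene [381 225  19  16 238] [0.5065 0.298  0.05  ] nest (0.5046, 0.2964)
```

Both cameras put the tin centre on the nest origin to within 1.5–2.5 mm, so it is home. Handing in.

```bash
python3 -c "
from h import *
print(r.close_job())"
```

```text
the job is handed in; nothing more can be done
None
```

The 88 mm tin was slid upright into the 88 mm nest and pressed against its back wall; both cameras put it within 2.5 mm of the nest centre, nothing else was seen to move, and the job was handed in at about 16 s.

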